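Press, turn and lift the safety cap off a plunger can

TASK

Open the red plunger can for the next cleaning job: press its yellow safety cap down against the spring, keep it pressed while turning it anticlockwise (seen from above) until it comes free, and lift it off. Set the cap down, not dropped, flat on the floor of the white dish with its black grip bar upward, and let go; do not knock over the oil bottle at the front of the bench.

Things in the scene. Friction and masses are not known exactly. Their poses are not given: they have to be found in the camera images.
- can: Red round can, 108 mm across, with a steel neck, screwed down on a 120 x 120 x 8 mm board that does not move. Origin: centre of the board's underside; z up, on the can's axis. Its yaw differs from start to start.
- can_rim (a point): Centre of the top of the can's neck, 105 mm above the work surface, axes as the can. A sprung plate in the neck pushes the cap up: about 7 N at first, 11 N when pressed 7 mm, 13 N at the hard stop at 11 mm. Pressed 6 mm or more, the cap turns, anticlockwise from above only. From 50 to 70 degrees (hard stop) it is free: let up, it springs 5 mm above its locked height and lifts straight off.
- cap: Loose yellow safety cap, 85 mm across the skirt, about 0.13 kg, with a black grip bar on top. Origin: centre of the skirt's lower edge; x runs along the bar, z up through it. Its flat top is 26 mm above the origin. Locked, its origin is 10 mm below can_rim and its x is the can's x; three lugs stand in notches, so it can neither be turned nor lifted.
- bar (a point): Middle of the cap's black grip bar, 40 mm above the cap's origin, on its axis. The bar is 64 mm long (cap's x), 16 mm thick (cap's y) and 28 mm tall above the cap's flat top, 54 mm above the cap's origin at its top.
- dish: Loose white round shallow dish, 225 mm across, rim 18 mm high, flat floor 3 mm above the work surface and about 180 mm across. Origin: centre of the underside.
- oil_bottle: Dark brown upright oil bottle with a black cap, 42 mm across, 69 mm tall, loose, near the front edge of the bench beside the work. Origin: centre of the underside. Leave it standing.
Not all that is in view belongs to the job. Of the things that look like the cap, the largest one is meant.

How it is judged:
On the way, in this order (a step that is already met when the one before it is completed fails the run):
1. the cap is pressed down at least 5 mm on the can, still unturned (z of cap in the frame of can_rim below -0.015 m and horizontal distance between cap and can_rim below 0.006 m and angle between the x axis of cap and the x axis of can, either way round below 0.3 rad), for 0.05 s.
2. the cap, still on the can, is turned at least 47 degrees (angle between the x axis of cap and the x axis of can, either way round above 0.82 rad and horizontal distance between cap and can_rim below 0.008 m and z of cap in the frame of can_rim below 0.015 m), for 0.05 s.
At the end, for the whole second after the job is handed in: The cap is off the can and lies at rest flat on the dish's floor, bar upward (tilt under 0.12 rad), its origin within 55 mm of the dish's centre and less than 9 mm above the dish's underside; the oil bottle stands upright (horizontal distance between cap and dish below 0.055 m and z of cap in the frame of dish between 0 and 0.009 m and angle between cap's own z axis and vertical below 0.12 rad and linear speed of cap below 0.02 m/s and angle between oil_bottle's own z axis and vertical below 0.3 rad); the robot touches nothing.
It fails at once if the cap is let go in the air more than about 25 mm above the dish's floor (horizontal distance between cap and dish below 0.11 m and z of cap in the frame of dish above 0.028 m and contact force between cap and anything else below 0.02 N).
It fails at once if the oil bottle at the front is knocked over (angle between oil_bottle's own z axis and vertical above 0.6 rad).
It also fails if it takes over 45 s, if anything falls off the work surface, if the arm or the gripper's body presses on something with over 40 N, if the wrist force passes 120 N, or if a joint passes its speed limit or range.

ROBOT

A 6-joint arm with a two-finger parallel gripper is mounted at the origin on a cart in front of the work surface, level with it; the furniture and walls round the work are solid. World frame = base frame: x ahead of the robot, y to its left, z up, the work surface at z = 0. Lengths are in m, angles in rad, forces in N, time in s.
With the tool pointing down it reaches from about 0.25 to 0.8 m from the base axis. Payload 8.5 kg.
Tool frame: the origin (TCP) lies at the very end of the fingers, on their centre line; the grasp point (between the pads) lies 19 mm behind it; z points along the fingers, y is the line along which they close (so a half turn about z gives the same grasp; the last joint's range is limited). The gripper opens to 85 mm and grips with 20 to 120 N. Pads are 22 mm wide; open, the fingers measure 114 mm over their backs; the gripper's body (76 mm by 85 mm) begins 54 mm behind the grasp point. The pads swing forward as they close: fully open they stand 13 mm farther back than shut.
Start: joints at [-1.206, 0.238, -0.013, 1.319, 0, 1.571], TCP at [0.187, -0.49, 0.231] pointing down, gripper open.
Joint ranges: [-2.66, 2.66], [-1.03, 1.9], [-1.14, 1.46], [-1.82, 2.27], [-1.45, 1.34], [-3.14, 3.14]. Speed limits (rad/s): [2.22, 2.22, 2.79, 3.14, 3.14, 3.14].

INTERFACE

Orientations are given as a rotation vector (axis times angle).
In Python, from plant import ctrl, snapshot, camera_info gives the robot as it stands.
- The arm moves only by the tool drive_tool, never from a script. Its arguments are lists of equal length, an entry for each row: "slide": the shift along the tool's x, y, z in units of 30 mm (1.0 is 30 mm), a list of three; "delta_rot": the turn, a rotation vector about the tool's x, y, z in units of 8 degrees (1.0 is 8 degrees), a list of three; "fingers": the finger opening in mm, from 0 to 85.4. In form: {"slide": [[tx, ty, tz], ...], "delta_rot": [[wx, wy, wz], ...], "fingers": [fingers, ...]}. A call has exactly 10 rows; each row is the pose to reach, as a shift and turn from the pose commanded when the call began, along the tool's axes at that moment; what a row does not reach only later rows make up. A row lasts 1/10 s, in which the tool goes at most 50 mm and 8.59 degrees, less where a joint would pass 70% of its speed; a pose out of reach is approached as far as the arm can. A call with a gripper value outside its range is refused whole. The fingers move at their own pace and stop on an object; "grip_force" is the grip in N (left out, the last holds). Time passes only in rows, so rows that repeat a pose let the fingers close, or fill a call up. It gives the time, the measured TCP pose, the force, the opening and the grip force at its end, in the units of the state.
- ctrl.get_obs(): the state, without advancing time (a new reading comes with each control period).
- snapshot(name): name is "side" or "top"; returns the picture (480x640x3 uint8, red, green, blue); there is no depth.
- camera_info(name): a dict with "mtx" (3x3 intrinsics, pixels), "distortion" ([k1, k2, p1, p2, k3] as OpenCV has them; the pictures are not rectified), "origin" and "rotation" of the camera in the world. Camera axes: x right, y up, looking along -z (the intrinsics and any distortion apply to the point x, -y, -z); pixel columns grow to the right and rows downward; lengths in m; the calibration is good to about 2 mm. A picture is of the moment at which its call begins. camera_info takes no time and is no camera call.
- ctrl.finish_job(): hands the job in; it is judged then, once.
The state is a dict: "clock": time; "joint_positions": joint angles; "joint_vel": joint speeds; "joint_efforts": joint torques, N m; "position": TCP position; "tcp_rot": TCP orientation; "ft_force": force on the tool from outside, world axes, zero at the start; "torque": the same for the moment, N m; "grip_width": finger opening in m; "grasp_force": force on a finger pad.
Only numpy, scipy, OpenCV 4.12 (cv2) and the standard library are available. Lean on these libraries where they do the work, as an engineer would, in place of code of your own. Each camera call takes 0.05 s, during which the arm holds its last target. There are 200 camera calls.

## Working session

There is one attempt and no reset: what is moved stays moved. The work goes in short steps, Python scripts to look and compute and a tool call to move; the robot and the scene stay as the last step left them, time stands still between calls to the robot, and variables do not carry over. Pictures are saved under pics/ and viewed, at most 10 in all, crops included, and the job is handed in when it is done.

Besides the shell and the picture viewer there is one more tool, called after "Call:" as a command line: name --argument value ..., lists and objects as JSON in quotes. drive_tool: Moves the arm, as the interface text tells. Its arguments: {"type":"object","properties":{"slide":{"type":"array","items":{"type":"array","items":{"type":"number"}}},"delta_rot":{"type":"array","items":{"type":"array","items":{"type":"number"}}},"fingers":{"type":"array","items":{"type":"number"}},"grip_force":{"type":"number"}},"required":["slide","delta_rot","fingers"]}

```bash
mkdir -p pics; ls; python3 - <<'E'
from plant import ctrl,snapshot,camera_info
import cv2
for n in("top","side"):
    im=snapshot(n); cv2.imwrite(f"pics/{n}0.png",im[:,:,::-1]); print(n,camera_info(n))
o=ctrl.get_obs(); print(o)
E
```

```text
pics
top {'mtx': array([[488.32222031,   0.        , 309.38678859],
       [  0.        , 488.32222031, 237.34090002],
       [  0.        ,   0.        ,   1.        ]]), 'distortion': array([0.0060244, 0.       , 0.       , 0.       , 0.       ]), 'origin': array([ 0.35754099, -0.2624416 ,  1.03550589]), 'rotation': array([ 0.15289908, -0.16631416, -1.64861498])}
side {'mtx': array([[456.07218911,   0.        , 314.60037118],
       [  0.        , 456.07218911, 236.09590181],
       [  0.        ,   0.        ,   1.        ]]), 'distortion': array([-0.0538561,  0.       ,  0.       ,  0.       ,  0.       ]), 'origin': array([ 0.17572867, -1.08453373,  0.49251944]), 'rotation': array([ 1.1519896 , -0.23353876, -0.33544443])}
{'clock': 0.1, 'joint_positions': array([-1.20600844e+00,  2.38718658e-01, -1.41610206e-02,  1.31918432e+00,
       -1.56336724e-05,  1.57077425e+00]), 'joint_vel': array([-0.00012177, -0.00067932,  0.00252429, -0.00014835, -0.00083945,
       -0.00188872]), 'joint_efforts': array([-4.01473346e-05, -5.39722395e+01,  3.46998596e+01,  1.34692836e-02,
       -7.59692171e-05, -1.42310569e-06]), 'position': array([ 0.18716051, -0.49011768,  0.2307465 ]), 'tcp_rot': array([-3.08825133e+00, -5.69644146e-01,  3.85158054e-04]), 'ft_force': array([ 0.51069338,  0.10599982, -0.34273159]), 'torque': array([0.02856226, 0.01004953, 0.02085704]), 'grasp_force': 0.0, 'grip_width': 0.08585297161720186}
```

View pics/top0.png

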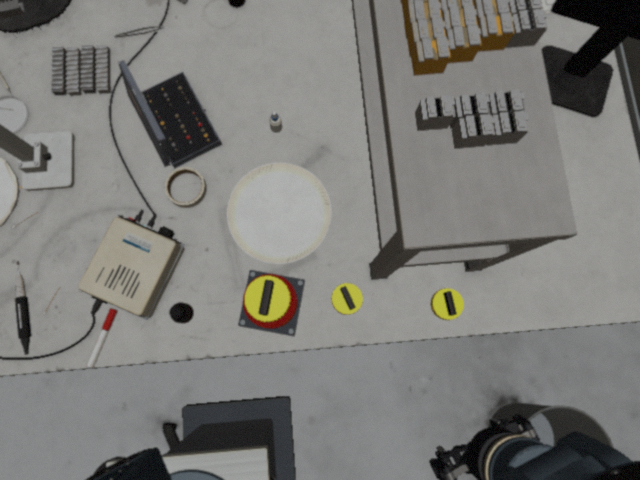

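View pics/side0.png

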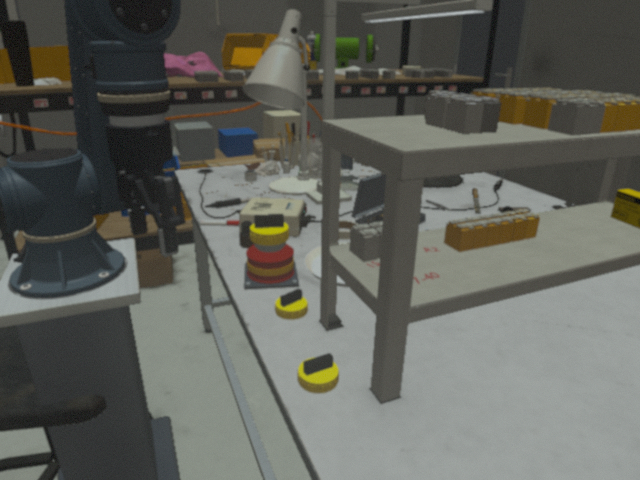

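The top view shows three yellow caps: one at (268,297), on the red can with its board; one at (347,298), loose on the bench; and one at (448,303), also loose and near the shelf. The one on the can is the largest and it sits locked on the neck, so it is the one meant. The dish is at (279,213). The dark round bottle top is at (181,312). The shelf unit stands to the right. The side view has the can's cap at (269,231).

```bash
cat > h.py <<'E'
import numpy as np,cv2
from scipy.spatial.transform import Rotation as R
from plant import ctrl,snapshot,camera_info
def ray(n,uv):
    c=camera_info(n); p=cv2.undistortPoints(np.array(uv,float).reshape(-1,1,2),c["mtx"],c["distortion"])[:,0]
    d=np.c_[p[:,0],-p[:,1],-np.ones(len(p))]
    return c["origin"],R.from_rotvec(c["rotation"]).apply(d)
def plane(n,uv,z):
    o,d=ray(n,uv); return o+d*((z-o[2])/d[:,2])[:,None]
def proj(n,P):
    c=camera_info(n); q=R.from_rotvec(c["rotation"]).inv().apply(np.atleast_2d(P)-c["origin"])*[1,-1,-1]
    return cv2.projectPoints(q,np.zeros(3),np.zeros(3),c["mtx"],c["distortion"])[0][:,0]
def blobs(mask,amin=60):
    cs=cv2.findContours(mask.astype(np.uint8),cv2.RETR_EXTERNAL,cv2.CHAIN_APPROX_NONE)[0]
    return [c for c in cs if cv2.contourArea(c)>amin]
def yellow(im):
    h=cv2.cvtColor(im,cv2.COLOR_RGB2HSV); return cv2.inRange(h,(24,140,90),(34,255,255))
E
python3 - <<'E'
from h import *
im=cv2.imread("pics/top0.png")[:,:,::-1].copy(); hsv=cv2.cvtColor(im,cv2.COLOR_RGB2HSV)
for c in blobs(yellow(im)):
    x,y,w,h=cv2.boundingRect(c)
    if y<250: continue
    cc=c[:,0].astype(float)
    P=plane("top",cc,0.121 if x<300 else .02); (cx,cy),r=cv2.minEnclosingCircle(P[:,:2].astype(np.float32))
    e=cv2.fitEllipse(P[:,:2].astype(np.float32))
    print("yellow",cv2.minEnclosingCircle(c)[0],"ctr",(cx,cy),"r",r,"ell",e)
# bar
m=np.zeros(im.shape[:2],np.uint8); m[270:325,245:292]=1
dark=(hsv[:,:,2]<70)&(m>0)
ymask=cv2.fillPoly(np.zeros_like(m),[cv2.convexHull(max([c for c in blobs(yellow(im)) if 240<c[:,0,0].mean()<300 and c[:,0,1].mean()>250],key=cv2.contourArea))],1)
for c in blobs(dark&(ymask>0),30):
    P=plane("top",c[:,0],0.149)[:,:2].astype(np.float32); b=cv2.minAreaRect(P); print("bar",c[:,0].mean(0),b,cv2.boxPoints(b))
# board: dark bluish
m=np.zeros(im.shape[:2],np.uint8); m[262:340,232:310]=1
bd=((hsv[:,:,2]<130)&(m>0))|((hsv[:,:,1]>100)&(m>0))
c=max(blobs(bd),key=cv2.contourArea); P=plane("top",cv2.convexHull(c)[:,0],0.008)[:,:2].astype(np.float32); print("board",cv2.minAreaRect(P))
# bottle
m=np.zeros(im.shape[:2],np.uint8); m[295:330,160:205]=1
c=max(blobs((hsv[:,:,2]<80)&(m>0),20),key=cv2.contourArea); print("bottle px",cv2.minEnclosingCircle(c),plane("top",[cv2.minEnclosingCircle(c)[0]],.05))
# dish
g=cv2.GaussianBlur(im,(3,3),0); m=(g.min(2)>205).astype(np.uint8)
c=max(blobs(m),key=cv2.contourArea); print("dish",cv2.boundingRect(c)); P=plane("top",cv2.convexHull(c)[:,0],.018)[:,:2].astype(np.float32); print(cv2.fitEllipse(P),cv2.minEnclosingCircle(P))
# shelf points at floor-ish
print("shelf leg",plane("top",[(372,278),(403,235),(577,236),(360,0)],0.0))
print("base px",proj("top",[[0,0,0],[.187,-.49,.23]]))
cv2.imwrite("pics/crop1.png",cv2.resize(im[150:345,150:480],None,fx=2.4,fy=2.4,interpolation=cv2.INTER_CUBIC)[:,:,::-1])
E
```

```text
yellow (447.0, 303.5) ctr (0.4011443555355072, -0.5509130954742432) r 0.03258714824914932 ell ((0.40099668502807617, -0.5510655641555786), (0.06013605371117592, 0.0634809359908104), 7.121313571929932)
yellow (346.6366882324219, 298.44964599609375) ctr (0.4288907051086426, -0.3460352122783661) r 0.031142031773924828 ell ((0.4290623366832733, -0.34575754404067993), (0.05962322652339935, 0.06054646894335747), 40.373268127441406)
yellow (266.8673400878906, 298.3571472167969) ctr (0.43449363112449646, -0.18919731676578522) r 0.042974572628736496 ell ((0.43458354473114014, -0.18956664204597473), (0.08286985754966736, 0.08395072817802429), 116.90630340576172)
bar [266.         297.47368421] ((0.4341229200363159, -0.1903311312198639), (0.01463652029633522, 0.060801923274993896), 74.90939331054688) [[ 0.40286502 -0.18948224]
 [ 0.46157023 -0.2053118 ]
 [ 0.46538082 -0.19118002]
 [ 0.4066756  -0.17535046]]
board ((0.4369163513183594, -0.1896328181028366), (0.12225452810525894, 0.1253354251384735), 74.77254486083984)
bottle px ((181.0, 312.5), 11.543496131896973) [[ 0.42664456 -0.01110684  0.05      ]]Traceback (most recent call last):
  File "<stdin>", line 25, in <module>
ValueError: max() iterable argument is empty
```

```bash
python3 - <<'E'
from h import *
im=cv2.imread("pics/top0.png")[:,:,::-1].copy(); hsv=cv2.cvtColor(im,cv2.COLOR_RGB2HSV)
print("px dish",im[213,279],im[213,240],"bench",im[180,220],im[250,220])
sub=im[155:270,220:340].astype(int); d=np.abs(sub-im[213,279].astype(int)).max(2)<14
c=max(blobs(d),key=cv2.contourArea); print("floor blob",np.add(cv2.boundingRect(c),(220,155,0,0)))
P=plane("top",cv2.convexHull(c)[:,0]+[220,155],.012)[:,:2].astype(np.float32); print(cv2.fitEllipse(P),cv2.minEnclosingCircle(P))
g=cv2.GaussianBlur(im[:,:,::-1],(5,5),0)
P=plane("top",[(227,213),(331,213),(279,163),(279,264)],.018);print("dish extents",P)
print("shelf",plane("top",[(372,278),(403,235),(577,236),(360,0)],0.0))
print("base px",proj("top",[[0,0,0],[.187,-.49,.23]]))
s=cv2.imread("pics/side0.png")[:,:,::-1].copy()
print("side proj cap bar/top",proj("side",[[.4345,-.19,.149],[.4345,-.19,.121],[.4345,-.19,0.095]]))
o=ctrl.get_obs(); T=R.from_rotvec(o["tcp_rot"]).as_matrix(); print(T.round(4))
cv2.imwrite("pics/crop1.png",cv2.resize(im[150:345,150:480],None,fx=2.4,fy=2.4,interpolation=cv2.INTER_CUBIC)[:,:,::-1])
E
```

```text
px dish [173 174 173] [170 171 170] bench [148 148 145] [149 149 147]
floor blob [233 167  94  92]
((0.6263093948364258, -0.21843834221363068), (0.1986052542924881, 0.20295150578022003), 29.333066940307617) ((0.6256388425827026, -0.21840861439704895), 0.10361748188734055)
dish extents [[ 0.63222137 -0.10797466  0.018     ]
 [ 0.61349593 -0.33058224  0.018     ]
 [ 0.7356933  -0.22735848  0.018     ]
 [ 0.51255395 -0.21136113  0.018     ]]
shelf [[ 0.46871527 -0.40549724  0.        ]
 [ 0.55602056 -0.48261197  0.        ]
 [ 0.52230637 -0.85679226  0.        ]
 [ 1.13652977 -0.44981262  0.        ]]
base px [[188.66977232 538.42569458]
 [464.6945348  436.22948062]]
side proj cap bar/top [[268.27089481 214.45292538]
 [268.65622765 226.4658321 ]
 [269.00957556 237.38902276]]
[[ 9.342e-01  3.568e-01 -5.000e-04]
 [ 3.568e-01 -9.342e-01  1.200e-03]
 [-0.000e+00 -1.300e-03 -1.000e+00]]
```

View pics/crop1.png

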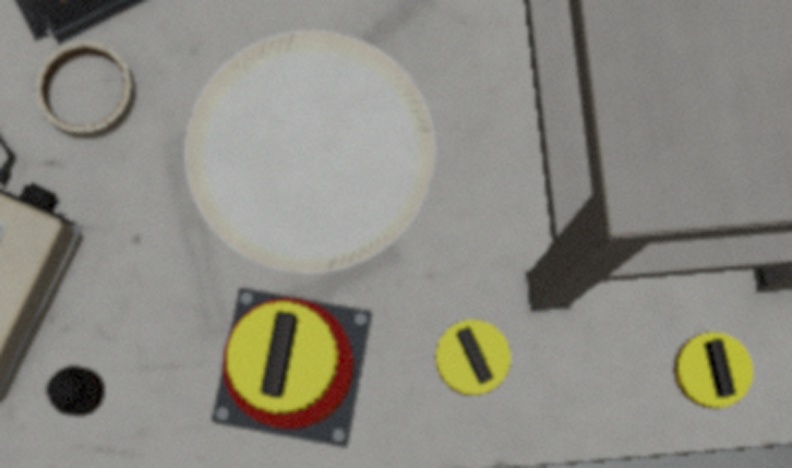

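The crop confirms it: the cap on the can, at crop (282,355), is the widest (84 mm across against about 61 mm) and sits on the red can. The cap centre is at (0.4345, -0.190) with the bar yaw at -15°, and the dish is at (0.625, -0.2185). I'll move above it now.

Call:
drive_tool --slide '[[1.25,-0.71,0],[2.5,-1.42,0],[3.76,-2.13,0],[5.01,-2.84,0],[6.26,-3.56,0],[7.51,-4.27,0],[8.77,-4.98,0],[10.02,-5.69,0],[11.27,-6.4,0],[11.27,-6.4,0]]' --delta_rot '[[0,0,0.5],[0,0,1],[0,0,1.5],[0,0,2],[0,0,2.5],[0,0,3],[0,0,3.5],[0,0,4],[0,0,4.5],[0,0,4.5]]' --fingers '[70,60,50,45,45,45,45,45,45,45]'

```text
clock: 1.1
position: [0.4371, -0.187, 0.2309]
tcp_rot: [-3.114, 0.409, -0.0]
ft_force: [-1.0, -1.6, -0.5]
grip_width: 0.0452
grasp_force: 0.0
```

```bash
python3 - <<'E'
from h import *
for n in("side","top"): cv2.imwrite(f"pics/{n}1.png",snapshot(n)[:,:,::-1])
o=ctrl.get_obs(); T=R.from_rotvec(o["tcp_rot"]).as_matrix(); print(o["position"],o["joint_positions"],np.degrees(np.arctan2(T[1,1],T[0,1])),T.round(4))
s=cv2.imread("pics/side1.png")[120:300,90:370]
cv2.imwrite("pics/crop2.png",cv2.resize(s,None,fx=2.8,fy=2.8,interpolation=cv2.INTER_CUBIC))
# side yellow cap silhouette at cap: left/right columns of cap skirt
im=cv2.imread("pics/side0.png")[:,:,::-1].copy(); m=yellow(im)
c=[c for c in blobs(m) if 200<c[:,0,1].mean()<260 and c[:,0,0].mean()<330]
for k in c: print(cv2.boundingRect(k))
a=np.linspace(0,2*np.pi,180)
p=np.vstack([proj("side",np.c_[.4345+.0425*np.cos(a),-.19+.0425*np.sin(a),np.full(180,z)]) for z in(.095,.121)])
print("pred",p.min(0),p.max(0))
E
```

```text
[ 0.43484952 -0.18951595  0.23092051] [-4.10893403e-01  1.52386596e-01 -1.24727433e-01  1.29471498e+00
 -1.63498627e-04  2.99097079e+00] -104.91245587357197 [[ 9.663e-01 -2.573e-01 -1.000e-03]
 [-2.573e-01 -9.663e-01  3.000e-04]
 [-1.000e-03  0.000e+00 -1.000e+00]]
(249, 223, 40, 22)
pred [249.0911086  219.51914882] [288.25649064 245.26552941]
```

View pics/crop2.png

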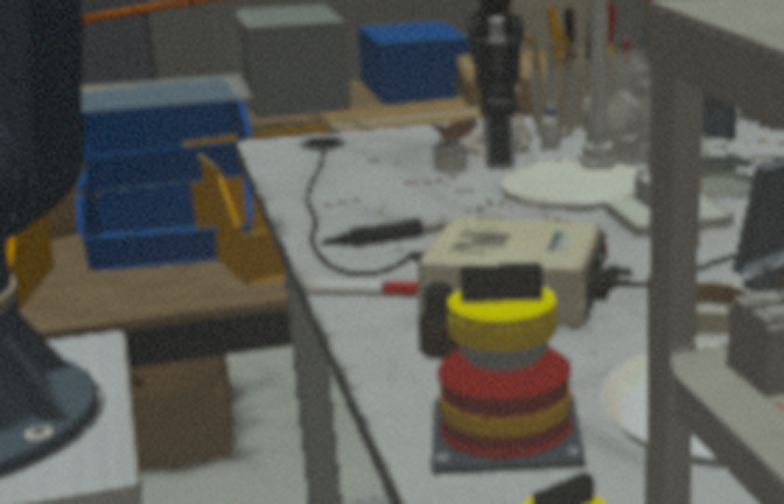

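The side crop shows the closed-edge finger at crop (497,165), straight above the bar at (502,282). The cap's position agrees in both views. I'll descend around the bar.

Call:
drive_tool --slide '[[0,0,0.5],[0,0,1],[0,0,1.5],[0,0,2],[0,0,2.5],[0,0,2.9],[0,0,3.2],[0,0,3.4],[0,0,3.53],[0,0,3.53]]' --delta_rot '[[0,0,0],[0,0,0],[0,0,0],[0,0,0],[0,0,0],[0,0,0],[0,0,0],[0,0,0],[0,0,0],[0,0,0]]' --fingers '[45,45,45,45,45,45,45,45,45,45]'

```text
clock: 2.2
position: [0.4344, -0.1906, 0.1252]
tcp_rot: [-3.114, 0.413, 0.001]
ft_force: [-0.6, -0.6, 0.0]
grip_width: 0.045
grasp_force: 0.0
```

Call:
drive_tool --slide '[[0,0,0],[0,0,0],[0,0,0],[0,0,0],[0,0,0],[0,0,0],[0,0,0],[0,0,0],[0,0,0],[0,0,0]]' --delta_rot '[[0,0,0],[0,0,0],[0,0,0],[0,0,0],[0,0,0],[0,0,0],[0,0,0],[0,0,0],[0,0,0],[0,0,0]]' --fingers '[35,28,22,18,14,12,10,10,10,10]' --grip_force 50

```text
clock: 3.2
position: [0.4348, -0.1902, 0.1256]
tcp_rot: [-3.114, 0.412, -0.001]
ft_force: [-0.3, 3.4, 4.8]
grip_width: 0.0151
grasp_force: 48.8
```

Call:
drive_tool --slide '[[0,0,0.04],[0,0,0.08],[0,0,0.12],[0,0,0.16],[0,0,0.2],[0,0,0.24],[0,0,0.27],[0,0,0.29],[0,0,0.29],[0,0,0.29]]' --delta_rot '[[0,0,0],[0,0,0],[0,0,0],[0,0,0],[0,0,0],[0,0,0],[0,0,0],[0,0,0],[0,0,0],[0,0,0]]' --fingers '[10,10,10,10,10,10,10,10,10,10]' --grip_force 60

```text
clock: 4.2
position: [0.4349, -0.1902, 0.1172]
tcp_rot: [-3.114, 0.412, -0.001]
ft_force: [0.3, 4.8, 9.4]
grip_width: 0.0146
grasp_force: 62.6
```

```bash
python3 - <<'E'
from h import *
im=snapshot("side"); cv2.imwrite("pics/side2.png",im[:,:,::-1])
a=cv2.imread("pics/side0.png")[:,:,::-1].copy()
for i in(a,im):
    m=yellow(i); print([cv2.boundingRect(k) for k in blobs(m) if k[:,0,0].mean()<300 and 190<k[:,0,1].mean()<262])
    for col in (255,262,276,283): r=np.where(m[200:260,col])[0]+200; print(col,r.min(),r.max(),len(r),end="; ")
    print()
print(ctrl.get_obs()["ft_force"])
E
```

```text
[(249, 223, 40, 22)]
255 226 241 16; 262 227 243 16; 276 227 241 11; 283 223 240 17; 
[(249, 226, 40, 23)]
255 229 244 14; 262 231 244 14; 276 230 246 15; 283 227 243 15; 
[-0.82200371  4.68400438  8.96756056]
```

The cap moved down about 3.5 px (roughly 8 mm), so it is pressed. Now I'll turn it anticlockwise, which is negative about the tool's z.

Call:
drive_tool --slide '[[0,0,0.02],[0,0,0.02],[0,0,0.02],[0,0,0.02],[0,0,0.02],[0,0,0.02],[0,0,0.02],[0,0,0.02],[0,0,0.02],[0,0,0.02]]' --delta_rot '[[0,0,-0.3],[0,0,-0.7],[0,0,-1.1],[0,0,-1.5],[0,0,-1.9],[0,0,-2.3],[0,0,-2.7],[0,0,-3.1],[0,0,-3.5],[0,0,-3.8]]' --fingers '[10,10,10,10,10,10,10,10,10,10]'

```text
clock: 5.25
position: [0.4356, -0.1912, 0.117]
tcp_rot: [3.111, 0.421, 0.003]
ft_force: [0.4, -0.9, 10.2]
grip_width: 0.0147
grasp_force: 62.6
```

Call:
drive_tool --slide '[[0,0,0],[0,0,0],[0,0,0],[0,0,0],[0,0,0],[0,0,0],[0,0,0],[0,0,0],[0,0,0],[0,0,0]]' --delta_rot '[[0,0,-0.4],[0,0,-0.8],[0,0,-1.2],[0,0,-1.6],[0,0,-2],[0,0,-2.5],[0,0,-3],[0,0,-3.5],[0,0,-3.8],[0,0,-3.8]]' --fingers '[10,10,10,10,10,10,10,10,10,10]'

```text
clock: 6.25
position: [0.4356, -0.1912, 0.117]
tcp_rot: [2.892, 1.221, 0.002]
ft_force: [0.3, -0.2, 10.2]
grip_width: 0.0151
grasp_force: 62.6
```

```bash
python3 - <<'E'
from h import *
im=snapshot("side"); cv2.imwrite("pics/side3.png",im[:,:,::-1])
m=yellow(im); print([cv2.boundingRect(k) for k in blobs(m) if k[:,0,0].mean()<300 and 190<k[:,0,1].mean()<262])
o=ctrl.get_obs(); T=R.from_rotvec(o["tcp_rot"]).as_matrix(); print(o["position"],o["joint_positions"],np.degrees(np.arctan2(T[1,1],T[0,1])),o["ft_force"],o["torque"],o["grip_width"],o["grasp_force"])
cv2.imwrite("pics/crop3.png",cv2.resize(im[120:300,170:370],None,fx=3,fy=3,interpolation=cv2.INTER_CUBIC)[:,:,::-1])
E
```

```text
[(250, 225, 39, 24)]
[ 0.43566587 -0.19123097  0.11703665] [-4.13180457e-01  2.22632415e-01 -3.41566213e-01  1.00381906e+00
 -6.78650416e-04  1.93055611e+00] -44.28629530085894 [-0.1041139   0.48674387  8.5111711 ] [-0.05561416 -0.08694978  0.00931113] 0.014785309952707357 62.6032555103302
```

View pics/crop3.png

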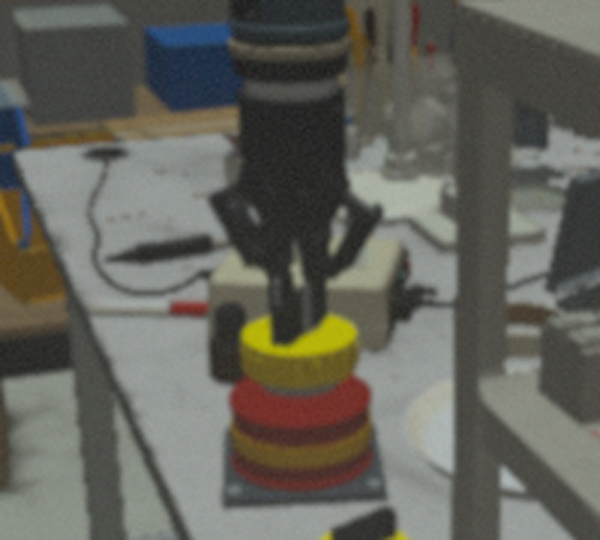

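The crop shows the fingers on the bar, which has turned with the cap by about 60°, and the cap sits level on the neck at crop (300,350). I'll lift it now.

Call:
drive_tool --slide '[[0,0,-0.1],[0,0,-0.25],[0,0,-0.4],[0,0,-0.6],[0,0,-0.9],[0,0,-1.2],[0,0,-1.6],[0,0,-2],[0,0,-2.4],[0,0,-2.4]]' --delta_rot '[[0,0,0],[0,0,0],[0,0,0],[0,0,0],[0,0,0],[0,0,0],[0,0,0],[0,0,0],[0,0,0],[0,0,0]]' --fingers '[10,10,10,10,10,10,10,10,10,10]'

```text
clock: 7.3
position: [0.4352, -0.1907, 0.1896]
tcp_rot: [2.894, 1.219, 0.002]
ft_force: [0.9, -0.3, -1.3]
grip_width: 0.0147
grasp_force: 61.0
```

```bash
python3 - <<'E'
from h import *
im=snapshot("side"); cv2.imwrite("pics/side4.png",im[:,:,::-1])
o=ctrl.get_obs(); T=R.from_rotvec(o["tcp_rot"]).as_matrix(); p=o["position"]; print(p,o["ft_force"],o["grip_width"],o["grasp_force"])
print("pred cap px",proj("side",p-[0,0,.002+.016]),[cv2.boundingRect(k) for k in blobs(yellow(im)) if k[:,0,0].mean()<330])
for tgt in([.615,-.21],[.62,-.215]): print((T.T@np.array([tgt[0]-p[0],tgt[1]-p[1],0])/.03).round(2))
cv2.imwrite("pics/crop4.png",cv2.resize(im[90:290,170:370],None,fx=2.5,fy=2.5,interpolation=cv2.INTER_CUBIC)[:,:,::-1])
E
```

```text
[ 0.43489179 -0.19055541  0.18867574] [ 0.06371949 -0.22529942 -1.55178946] 0.014754813379605205 61.016106605529785
pred cap px [[268.21953383 205.03033409]] [(298, 363, 40, 25), (276, 298, 31, 19), (249, 194, 39, 23)]
[3.73 4.75 0.01]
[3.73 4.99 0.01]
```

View pics/crop4.png

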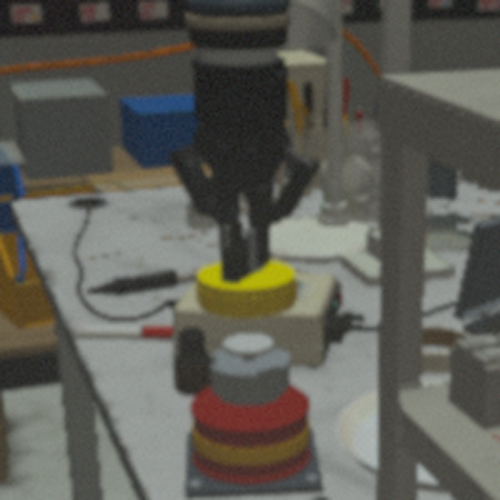

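The cap is off and held level at crop (246,288), with the bare neck below it. Next I'll carry it over the dish and lower it.

Call:
drive_tool --slide '[[0.3,0.4,0],[0.7,0.94,0],[1.15,1.54,0],[1.6,2.14,0],[2.05,2.74,0],[2.5,3.34,0],[2.95,3.95,0],[3.4,4.55,0],[3.73,4.99,0],[3.73,4.99,0]]' --delta_rot '[[0,0,0],[0,0,0],[0,0,0],[0,0,0],[0,0,0],[0,0,0],[0,0,0],[0,0,0],[0,0,0],[0,0,0]]' --fingers '[10,10,10,10,10,10,10,10,10,10]'

```text
clock: 8.35
position: [0.6211, -0.2148, 0.1862]
tcp_rot: [-2.894, -1.22, 0.002]
ft_force: [-0.9, 0.5, -1.2]
grip_width: 0.0149
grasp_force: 60.9
```

Call:
drive_tool --slide '[[0,0,0.5],[0,0,1.1],[0,0,1.7],[0,0,2.3],[0,0,2.9],[0,0,3.5],[0,0,4],[0,0,4.5],[0,0,4.8],[0,0,4.8]]' --delta_rot '[[0,0,0],[0,0,0],[0,0,0],[0,0,0],[0,0,0],[0,0,0],[0,0,0],[0,0,0],[0,0,0],[0,0,0]]' --fingers '[10,10,10,10,10,10,10,10,10,10]'

```text
clock: 9.35
position: [0.6183, -0.2145, 0.0426]
tcp_rot: [-2.893, -1.219, 0.004]
ft_force: [-0.1, -0.4, -1.5]
grip_width: 0.0147
grasp_force: 61.0
```

```bash
python3 - <<'E'
from h import *
im=snapshot("top"); cv2.imwrite("pics/top5.png",im[:,:,::-1])
o=ctrl.get_obs(); print(o["position"],o["tcp_rot"],o["ft_force"],o["grip_width"],o["grasp_force"])
cv2.imwrite("pics/crop5.png",cv2.resize(im[100:350,150:480],None,fx=2,fy=2,interpolation=cv2.INTER_CUBIC)[:,:,::-1])
E
```

```text
[ 0.61905665 -0.21470492  0.04362589] [-2.89409193e+00 -1.21939956e+00  1.87536501e-03] [-0.47808494  0.01911734 -1.96145289] 0.014573202355995496 60.95313549041748
```

View pics/crop5.png

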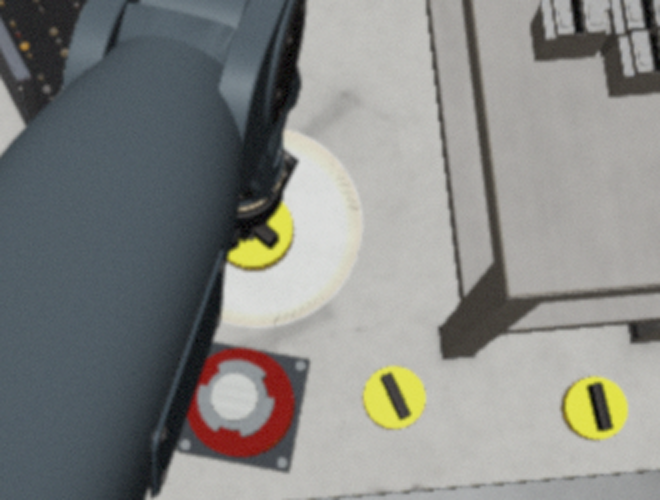

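The cap, at crop (258,235), is over the dish near its centre and undisturbed. About 10 mm remains to go down.

Call:
drive_tool --slide '[[0,0,0.05],[0,0,0.1],[0,0,0.15],[0,0,0.2],[0,0,0.24],[0,0,0.27],[0,0,0.3],[0,0,0.32],[0,0,0.34],[0,0,0.34]]' --delta_rot '[[0,0,0],[0,0,0],[0,0,0],[0,0,0],[0,0,0],[0,0,0],[0,0,0],[0,0,0],[0,0,0],[0,0,0]]' --fingers '[10,10,10,10,10,10,10,10,10,10]'

```text
clock: 10.4
position: [0.62, -0.2149, 0.0339]
tcp_rot: [-2.895, -1.22, -0.0]
ft_force: [-0.0, 0.1, -1.8]
grip_width: 0.0147
grasp_force: 60.9
```

Call:
drive_tool --slide '[[0,0,0.02],[0,0,0.04],[0,0,0.06],[0,0,0.07],[0,0,0.07],[0,0,0.07],[0,0,0.07],[0,0,0.07],[0,0,0.07],[0,0,0.07]]' --delta_rot '[[0,0,0],[0,0,0],[0,0,0],[0,0,0],[0,0,0],[0,0,0],[0,0,0],[0,0,0],[0,0,0],[0,0,0]]' --fingers '[10,10,10,10,10,10,10,10,10,10]'

```text
clock: 11.4
position: [0.62, -0.2148, 0.0337]
tcp_rot: [2.894, 1.22, 0.002]
ft_force: [-6.3, 2.6, 13.6]
grip_width: 0.0147
grasp_force: 63.2
```

Contact made. I'll open the fingers, then retreat upward.

Call:
drive_tool --slide '[[0,0,-0.03],[0,0,-0.04],[0,0,-0.04],[0,0,-0.04],[0,0,-0.04],[0,0,-0.04],[0,0,-0.04],[0,0,-0.04],[0,0,-0.04],[0,0,-0.04]]' --delta_rot '[[0,0,0],[0,0,0],[0,0,0],[0,0,0],[0,0,0],[0,0,0],[0,0,0],[0,0,0],[0,0,0],[0,0,0]]' --fingers '[14,18,22,26,30,35,40,45,45,45]'

```text
clock: 12.4
position: [0.6199, -0.2149, 0.033]
tcp_rot: [-2.895, -1.22, -0.0]
ft_force: [-0.1, 0.6, -0.4]
grip_width: 0.0451
grasp_force: 0.0
```

Call:
drive_tool --slide '[[0,0,-0.2],[0,0,-0.5],[0,0,-0.9],[0,0,-1.4],[0,0,-2],[0,0,-2.7],[0,0,-3.4],[0,0,-4.1],[0,0,-4.8],[0,0,-4.8]]' --delta_rot '[[0,0,0],[0,0,0],[0,0,0],[0,0,0],[0,0,0],[0,0,0],[0,0,0],[0,0,0],[0,0,0],[0,0,0]]' --fingers '[45,45,45,45,45,45,45,45,45,45]'

```text
clock: 13.4
position: [0.6215, -0.2154, 0.1814]
tcp_rot: [2.891, 1.218, 0.007]
ft_force: [0.6, 0.0, 0.5]
grip_width: 0.045
grasp_force: 0.0
```

```bash
python3 - <<'E'
from h import *
im=snapshot("side"); t=snapshot("top")
o=ctrl.get_obs(); print(o["position"],o["ft_force"],o["grip_width"],o["grasp_force"])
a=cv2.resize(im[170:290,180:360],(400,267)); b=cv2.resize(t[140:350,150:360],(400,400))
cv2.imwrite("pics/crop6.png",np.vstack([a,b])[:600,:,::-1])
E
```

```text
[ 0.62019905 -0.21499372  0.17796008] [ 0.38564872  0.23612128 -0.33572994] 0.04507380424271779 0.0
```

View pics/crop6.png

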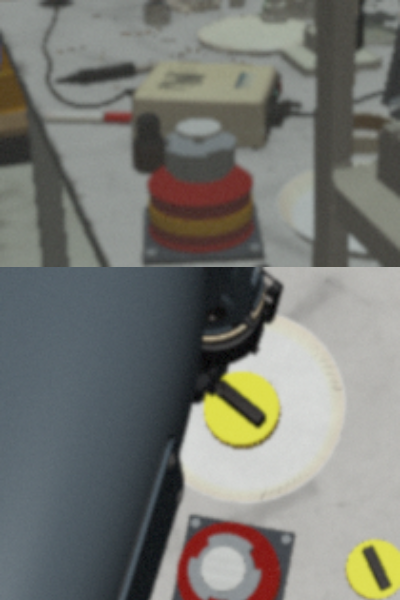

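The top view shows the cap flat in the dish near its centre, at crop (242,408), with the bar upward and nothing touching it. In the side view the bottle is standing, at crop (149,143). I'll hand the job in.

```bash
python3 -c "
from plant import ctrl
print(ctrl.finish_job())"
```

```text
the job is handed in; nothing more can be done
None
```

The cap was pressed, turned about 60° anticlockwise, lifted off and set flat near the middle of the dish with its bar up; the oil bottle was still standing, and I handed the job in at about 13.5 s (no verdict was returned).

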